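Feel the depth of a mortise with a sliding depth gauge

TASK

Measure the mortise in the timber on the sloping stand: slide the depth gauge's carriage fully up against its end stop, then push its rod gently down until its foot bears on the bottom of the mortise, and leave it there. The carriage may or may not be held by its catch; if it will not move, turn the round catch knob clockwise to free it. Do not ram the rod and leave the chisel and the offcut on the stand's ledge alone.

Things in the scene. Friction and masses are not known exactly. Their poses are not given: they have to be found in the camera images.
- stand: Fixed plywood stand, base 310 x 500, with a flat ledge 12 high in front; origin under its centre at bench level, z up. Its board slopes 30 degrees, rising in the stand's +x; the slope's outward normal n is (-0.5, 0, 0.866) in the stand's axes; the stand's y axis is level and runs across the slope.
- light_bar (a point): Middle of the underside of a fixed light bar (40 deep, 520 long along y, 437 above the bench) on 30 mm uprights at the stand's x = +115, y = +-245. It blocks a tool held upright over the gauge; a tool held along n, leaning back to the robot, passes in front of it.
- timber: Workpiece of brown timber, 90 wide, 415 long (along y), 60 thick, fixed on the slope; origin on the sloping board at (0, 0, 104) in the stand's frame, z along n, y as the stand's y. Top at z = 60. The depth gauge is fixed on its top: two aluminium rails along y with a carriage, an end stop at +y and a grey catch housing at -y.
- mortise (a point): Centre of the mouth of the mortise, in the timber's top at timber-frame (0, 80, 60): a slot 14 wide and 40 long along y, 12 to 40 deep along n. Its depth cannot be seen and changes from start to start.
- carriage_top (a point): Centre of the top of the steel carriage, 50 x 50 (timber-frame z = 98), through which the rod runs. It slides from its parked place (y = -30) 110 along +y to the end stop, at about 2 N; held by the catch it stops dead within 10 of its start. It starts parked. Push it by the rod's head or by the block.
- rod: Feeler rod: black round head 32 across, 32 tall, on a 10 mm steel rod through the carriage; origin at the head's centre, z along n. Starts fully raised, at timber-frame (0, -30, 163). Slides down along n by up to 52 against about 3 N of friction and stays where left. Away from the end stop its foot lands on the timber's top after 4 mm; over the mortise it touches bottom after 16 to 44.
- foot (a point): Lower end of the rod: its sprung foot, 9 across. When it touches, the push needed rises by 1 N at once and then by 1 N per mm for 7 mm, beyond which it is solid. Let go, the rod's friction keeps the foot pressed on the bottom.
- end_stop (a point): Middle of the top edge, on the carriage's side, of the end stop: an aluminium block 82 x 20 x 38 across the +y end of the rails, timber-frame (0, 105, 98). The carriage's +y face, 25 from the rod's axis, meets it when the rod is over the mortise.
- catch_knob (a point): Centre of the round black ribbed catch knob, 40 across, 30 tall, axis along n, on the catch housing (housing top at timber-frame z = 98); timber-frame (0, -165, 122). Turns 1.2 rad between stops, about 0.06 Nm, stays where left. Start angle random and unseen: the catch is off beyond about 0.5 rad clockwise (seen from above) of the anticlockwise stop; fully clockwise always frees it.
- chisel: bystander: wood-handled bench chisel, 220 long, lying on the flat ledge at the front of the stand
- offcut: bystander: timber offcut 40 x 90 x 20, on the same ledge

How it is judged:
By the outcome, as a careful person would: the job done as asked, in the order asked, and still so for the second after the job is handed in, with the robot touching nothing.
It also fails if it takes over 72 s, if anything falls off the work surface, if the arm or the gripper's body presses on something with over 40 N, if the wrist force passes 120 N, or if a joint passes its speed limit or range.

ROBOT

A 7-joint arm with a two-finger parallel gripper is mounted at the origin on the work surface. World frame = base frame: x ahead of the robot, y to its left, z up, the work surface at z = 0. Lengths are in m, angles in rad, forces in N, time in s.
With the tool pointing down it reaches from about 0.425 to 0.925 m from the base axis. Payload 6.8 kg.
Tool frame: the origin (TCP) lies midway between the tips of the shut fingers; the grasp point (between the pads) lies 19 mm behind it; z points along the fingers, y is the direction in which the jaws open and shut (so a half turn about z gives the same grasp; the last joint's range is limited). The gripper opens to 85 mm and grips with 20 to 120 N. Pads are 22 mm wide; open, the fingers measure 114 mm over their backs; the gripper's body (76 mm by 85 mm) begins 54 mm behind the grasp point. The pads swing forward as they close: fully open they stand 13 mm farther back than shut.
Start: joints at [1.207, 0.477, 0.022, 1.555, -0.011, 1.109, -0.083], TCP at [0.171, -0.653, 0.231] pointing down, gripper open.
Joint ranges: [-2.96, 2.96], [-0.34, 2.1], [-1.41, 1.46], [0.24, 2.44], [-1.37, 4.51], [0.17, 1.92], [-2.96, 2.96]. Speed limits (rad/s): [2.39, 2.39, 3.14, 3.14, 3.14, 3.14, 3.14].

INTERFACE

Orientations are given as a rotation vector (axis times angle).
In Python, from bench import r, read_camera, camera_model, sign_off, recognise, trace gives the robot as it stands.
- The arm moves only by the tool jog_arm, never from a script. Its argument "commands" is a list of rows, each a list of 7 numbers: the turn, a rotation vector about the tool's x, y, z in rad, then the shift along the tool's x, y, z in m, then the finger opening in m, from 0 to 0.0854. In form: [[rx, ry, rz, x, y, z, fingers], ...]. A call has 1 to 5 rows; each row shifts and turns the commanded pose from where the row before left it, along the tool's axes as they then stand; what a row does not reach is not made up. A row lasts 1/12 s, in which the tool goes at most 41.7 mm and 7.16 degrees, less where a joint would pass 70% of its speed; a pose out of reach is approached as far as the arm can. A call with a gripper value outside its range is refused whole. The fingers move at their own pace and stop on an object; the grip force is fixed at half the most. Time passes only in rows, so rows that do not move let the fingers close. It gives the time, the measured TCP pose, the force and the opening at its end, in the units of the state.
- r.sense(): the state, without advancing time (a new reading comes with each control period).
- read_camera(name): name is "side" or "top" or "wrist"; returns the picture (420x560x3 uint8, red, green, blue); there is no depth.
- camera_model(name): a dict with "fovy" (degrees; the focal length in pixels is half the picture's height over the tangent of half this angle, whatever the lens; pixels are square), "cx", "cy" (the principal point, pixels), "R" (3x3) and "t" (3): a world point X has camera coordinates R X + t. Camera axes: x right, y down, z forward; pixel columns grow to the right and rows downward; lengths in m; the calibration is good to about 2 mm. A picture is of the moment at which its call begins: read the wrist's pose just before it. camera_model takes no time and is no camera call; for the wrist camera it gives the pose at the moment of the call.
- sign_off(): hands the job in, once; it reports no verdict.
Trained networks look in the newest picture that a camera, given by its name, has taken for a name from the list of things; names that differ only in an ending like _2 or _b are one class to them, and where a whole thing is asked for, a point or a joint stands for the part that bears it (a point fixed in the world has none). Each returns a list of dicts, best first, with "p" (0 to 1); they miss things now and then, are a little off and sometimes report something else, mostly with a low value. They report only what shows in the picture. A call takes as long as a camera call.
- recognise(camera, target): "box" ([centre column, centre row, width, height] in pixels, round what is visible of it).
- trace(camera, target): "mask" (420x560 bool, what is visible of it) and "box" ([centre column, centre row, width, height] in pixels, round what is visible of it).
The state is a dict: "t": time; "joint_pos": joint angles; "joint_vel": joint speeds; "joint_torque": joint torques, N m; "tcp_pos": TCP position; "tool_rot": TCP orientation; "contact_force": force on the tool from outside, world axes, zero at the start; "moment": the same for the moment, N m; "grip_width": opening from 0.0 (shut) to 1.0 (fully open).
Only numpy, scipy, OpenCV 4.12 (cv2) and the standard library are available. Lean on these libraries where they do the work, as an engineer would, in place of code of your own. Each camera call takes 0.05 s, during which the arm holds its last target. There are 200 camera calls.

## Working session

There is one attempt and no reset: what is moved stays moved. The work goes in short steps, Python scripts to look and compute and a tool call to move; the robot and the scene stay as the last step left them, time stands still between calls to the robot, and variables do not carry over. Pictures are saved under pics/ and viewed, about 8 in all and at most 12, crops included, and the job is handed in when it is done.

Besides the shell and the picture viewer there is one more tool, called after "Call:" by a JSON object that holds its "name" and its "arguments". jog_arm: Moves the arm, as the interface text tells. Its arguments: {"type":"object","properties":{"commands":{"type":"array"}},"required":["commands"]}

```bash
ls; mkdir -p pics
python3 - <<'E'
from bench import *
import cv2,numpy as np
s=r.sense();print(s)
ims=[]
for c in("side","top"):
    im=read_camera(c);cv2.imwrite(f"pics/{c}0.png",im[:,:,::-1]);m=camera_model(c)
    print(c,m)
    for n in("stand","timber","rod","catch_knob","carriage_top","end_stop","mortise","light_bar"):
        print(n,[(np.round(d["box"]),round(d["p"],2)) for d in recognise(c,n)[:2]])
E
```

```text
pics
{'t': 0.0, 'joint_pos': array([ 1.20691279,  0.47781009,  0.02231928,  1.55646167, -0.01151688,
        1.10933554, -0.08310474]), 'joint_vel': array([ 1.10823986e-03, -6.02012073e-04, -2.09399813e-05, -2.82741751e-04,
        5.61189950e-04, -1.27981130e-03, -1.31642806e-03]), 'joint_torque': array([-6.32156643e-04, -5.96457696e+01,  1.60782784e+00, -2.81198984e+01,
        1.24740784e-02,  9.53816925e-03,  1.64188918e-05]), 'tcp_pos': array([ 0.1706237 , -0.65244716,  0.23031433]), 'tool_rot': array([-3.11409168e+00, -4.00495763e-01,  5.58953684e-04]), 'contact_force': array([-0.18574777,  0.49207042,  0.82512928]), 'moment': array([ 0.00179907, -0.00674416,  0.00414704]), 'grip_width': 1.003439717688547}
side {'fovy': 45.854671558499504, 'cx': 274.53912619988984, 'cy': 212.19583035585293, 'R': array([[-0.8762877 , -0.48170569, -0.00891596],
       [-0.24510866,  0.46166512, -0.85251807],
       [ 0.41477899, -0.74486572, -0.52262171]]), 't': array([0.49184434, 0.35960808, 1.01685306])}
stand [(array([218., 257., 243., 326.]), 0.58)]
timber [(array([230., 289.,  93., 145.]), 0
[... 339 characters left out ...]
.]), 0.2)]
top {'fovy': 53.82473746783309, 'cx': 283.9753698849262, 'cy': 206.68650223528064, 'R': array([[-0.02631382, -0.99965002,  0.00272379],
       [-0.99249458,  0.02579976, -0.11953609],
       [ 0.11942398, -0.0058488 , -0.99282612]]), 't': array([0.03781345, 0.55433576, 1.12702404])}
stand []
timber [(array([263., 198., 168.,  64.]), 0.72)]
rod [(array([275., 202.,  18.,  18.]), 0.46)]
catch_knob [(array([328., 181.,  19.,  19.]), 0.49)]
carriage_top [(array([278., 194.,  33.,  34.]), 0.95), (array([259., 196., 167.,  68.]), 0.65)]
end_stop [(array([274., 196., 137.,  57.]), 0.88)]
mortise [(array([260., 196., 164.,  64.]), 0.74)]
light_bar [(array([243., 165., 308., 236.]), 0.69)]
```

View pics/side0.png

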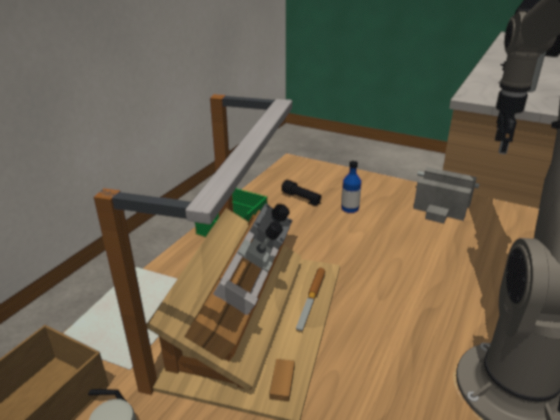

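View pics/top0.png

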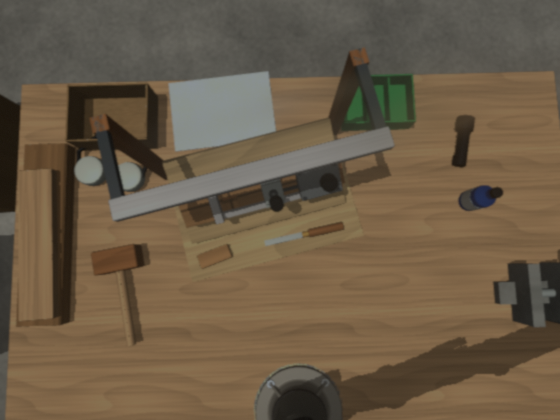

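```bash
cat > h.py <<'E'
from bench import *
import cv2,numpy as np
from scipy.spatial.transform import Rotation as Ro
from scipy.optimize import least_squares
RT=np.array([[.866025,0,-.5],[0,1,0],[.5,0,.866025]])
def T2W(p,q):  # timber pt (m) -> world, p=(x,y,yaw)
    s=RT@np.array(q)+[0,0,.104]; return Ro.from_euler('z',p[2]).apply(s)+[p[0],p[1],0]
def S2W(p,q): return Ro.from_euler('z',p[2]).apply(q)+[p[0],p[1],0]
def proj(m,X):
    c=m["R"]@X+m["t"]; f=210/np.tan(np.radians(m["fovy"]/2)); return np.array([m["cx"],m["cy"]])+f*c[:2]/c[2]
def Rtool(p,spin=0):
    # tool z=-n ; tool y along stand y (spin=0)
    Rz=Ro.from_euler('z',p[2]).as_matrix(); z=-Rz@RT[:,2]; y=Rz@RT[:,1]; 
    return Ro.from_matrix(np.c_[np.cross(y,z),y,z])*Ro.from_euler('z',spin)
E
python3 - <<'E'
from h import *
import math
obs=[("side",(0,-.03,.163),"rod"),("top",(0,-.03,.163),"rod"),("side",(0,-.165,.122),"catch_knob"),("top",(0,-.165,.122),"catch_knob")]
O=[]
for c in("side","top"):
    read_camera(c)
    for cc,q,n in obs:
        if cc!=c: continue
        d=trace(c,n)[0]; mk=d["mask"]; ys,xs=np.nonzero(mk); print(c,n,d["p"],d["box"],xs.mean(),ys.mean(),mk.sum())
        O.append((camera_model(c),q,np.array(d["box"][:2]),n,c))
f=lambda p:np.concatenate([proj(m,T2W(p,q))-u for m,q,u,*_ in O])
s=least_squares(f,[.6,0,.2]);print(s.x,np.round(s.fun.reshape(-1,2),1))
p=s.x
for e in(-.26,.26):
  for x in (.095,.135): print("bar end",e,x,[proj(camera_model(c),S2W(p,[x,e,.437])).round() for c in("side","top")])
for n,q in dict(rod=(0,-.03,.163),knob=(0,-.165,.122),stop=(0,.105,.098)).items(): print(n,T2W(p,q).round(4))
for y in(-.25,.25): print("base corner",[[proj(camera_model(c),S2W(p,[-.155,y,.012])).round() for c in("side","top")]])
E
```

```text
side rod 0.81 [273.3, 233.6, 16.4, 24.0] 272.0772058823529 232.70220588235293 272
side catch_knob 0.72 [261.4, 246.0, 42.8, 49.6] 261.7095141700405 247.2995951417004 988
top rod 0.52 [274.8, 203.6, 15.1, 19.9] 275.60309278350513 202.71134020618555 194
top catch_knob 0.54 [327.1, 182.8, 19.7, 16.1] 327.8720930232558 181.65891472868216 258
[0.5906018  0.12076272 0.41341046] [[  0.2   1.6]
 [  8.9 -30.4]
 [ -6.5   4.2]
 [-10.8  -4.8]]
bar end -0.26 0.095 [array([207., 110.]), array([335.,  62.])]
bar end -0.26 0.135 [array([190., 110.]), array([326.,  44.])]
bar end 0.26 0.095 [array([135., 232.]), array([ 81., 176.])]
bar end 0.26 0.135 [array([108., 231.]), array([ 73., 157.])]
rod [0.528  0.0605 0.2452]
knob [ 0.601  -0.0548  0.2097]
stop [0.5035 0.1972 0.1889]
base corner [[array([308., 262.]), array([352., 208.])]]
base corner [[array([300., 422.]), array([191., 284.])]]
```

Run:
```python
from h import *
K=(0,-.165,.122);H=(0,-.03,.163)
M={c:camera_model(c) for c in("side","top")}
O=[("side",H,(274,231)),("top",H,(275.5,202.5)),("side",K,(281,213)),("top",K,(328,182))]
f=lambda p:np.concatenate([proj(M[c],T2W(p,q))-u for c,q,u in O])
s=least_squares(f,[.6,0,.2]);print(s.x,np.round(s.fun.reshape(-1,2),1))
p=s.x;np.save("p.npy",p)
for e in(-.26,.26):
  for x in (.095,.135): print("bar end",e,x,[proj(M[c],S2W(p,[x,e,.437])).round() for c in M])
for n,q in dict(rod=(0,-.03,.163),knob=(0,-.165,.122),stop=(0,.105,.098)).items(): print(n,T2W(p,q).round(4))
for y in(-.25,.25): print("base corner",[[proj(M[c],S2W(p,[-.155,y,.012])).round() for c in M]])
s=r.sense();print(s["tcp_pos"]);R0=Ro.from_rotvec(s["tool_rot"]);print(R0.as_matrix().round(2))
```

```text
[0.61000756 0.09217807 0.23158039] [[-0.7 -0.7]
 [-0.2  1. ]
 [-0.7 -1.4]
 [-0.   0.9]]
bar end -0.26 0.095 [array([228., 104.]), array([367.,  71.])]
bar end -0.26 0.135 [array([213., 102.]), array([361.,  51.])]
bar end 0.26 0.095 [array([114., 212.]), array([ 98., 139.])]
bar end 0.26 0.135 [array([ 92., 208.]), array([ 94., 118.])]
rod [0.5376 0.0443 0.2452]
knob [ 0.5885 -0.0824  0.2097]
stop [0.5382 0.1831 0.1889]
base corner [[array([322., 262.]), array([358., 219.])]]
base corner [[array([272., 415.]), array([187., 264.])]]
[ 0.17081597 -0.6530504   0.23131711]
[[ 0.97  0.25  0.  ]
 [ 0.25 -0.97 -0.  ]
 [ 0.    0.   -1.  ]]
```

```bash
cat >> h.py <<'E'
p=np.load("p.npy")
def tim(X): return RT.T@(Ro.from_euler('z',-p[2]).apply(np.array(X)-[p[0],p[1],0])-[0,0,.104])
def go(q,spin=np.pi,n=5,world=None):
    "print rows towards timber point q (or world) with tool z=-n and given spin"
    s=r.sense();R=Ro.from_rotvec(s["tool_rot"]);X=s["tcp_pos"]
    W=T2W(p,q) if world is None else np.array(world)
    rv=(R.inv()*Rtool(p,spin)).as_rotvec(); d=W-X
    N=max(np.linalg.norm(d)/.04,np.linalg.norm(rv)/.122); 
    print("t%.2f tim"%s["t"],(tim(X)*1e3).round(1),"F timber",(RT.T@Ro.from_euler('z',-p[2]).apply(s["contact_force"])).round(1),"q",s["joint_pos"].round(2),"N",round(N,1),"world d",d.round(3),"rv",rv.round(3))
    k=int(np.ceil(N))
    for i in range(min(n,k)):
        Rc=R*Ro.from_rotvec(rv*i/k)
        print(np.r_[rv/k,Rc.inv().apply(d/k)].round(4).tolist())
E
python3 - <<'E'
from h import *
M={c:camera_model(c) for c in("side","top")}
for a,b in(((197,210),(113,210)),((284,104),(391,143)),((103,195),(101,120)),((215,97),(357,55))):
    f=lambda X:np.r_[proj(M["side"],X)-a,proj(M["top"],X)-b]
    s=least_squares(f,[.6,0,.4]); Y=Ro.from_euler('z',-p[2]).apply(s.x-[p[0],p[1],0]);print(s.x.round(3),"stand",Y.round(3),"timber",tim(s.x).round(3),s.fun.round(1))
go(None,world=[.40,-.30,.42])
E
```

```text
[0.507 0.329 0.458] stand [-0.046  0.254  0.458] timber [0.137 0.254 0.329] [ 0.6  0.2 -0.4 -0.7]
[ 0.62  -0.172  0.448] stand [-0.051 -0.259  0.448] timber [ 0.128 -0.259  0.323] [ 2.1  0.3 -0.7 -1.5]
[0.673 0.356 0.453] stand [0.122 0.242 0.453] timber [0.28  0.242 0.241] [ 0.4  0.1 -0.2 -0.4]
[ 0.784 -0.117  0.457] stand [ 0.121 -0.244  0.457] timber [ 0.282 -0.244  0.245] [-0. -0.  0.  0.]
t1.20 tim [-454.7 -624.5  409.5] F timber [-0.2 -0.4  0.7] q [ 1.21  0.48  0.02  1.56 -0.01  1.11 -0.08] N 11.5 world d [0.229 0.353 0.189] rv [-0.006  0.524  0.024]
[-0.0005, 0.0436, 0.002, 0.0259, -0.0236, -0.0157]
[-0.0005, 0.0436, 0.002, 0.0265, -0.0237, -0.0146]
[-0.0005, 0.0436, 0.002, 0.0271, -0.0237, -0.0134]
[-0.0005, 0.0436, 0.002, 0.0276, -0.0238, -0.0123]
[-0.0005, 0.0436, 0.002, 0.0281, -0.0238, -0.011]
```

Call:
{"name": "jog_arm", "arguments": {"commands": [[0, 0.0436, 0.002, 0.026, -0.0236, -0.0157, 0], [0, 0.0436, 0.002, 0.0265, -0.0237, -0.0146, 0], [0, 0.0436, 0.002, 0.0271, -0.0237, -0.0134, 0], [0, 0.0436, 0.002, 0.0276, -0.0238, -0.0123, 0], [0, 0.0436, 0.002, 0.0281, -0.0238, -0.011, 0]]}}

```text
t: 1.62
tcp_pos: [0.2671, -0.5046, 0.3109]
tool_rot: [-3.072, -0.379, -0.339]
contact_force: [-0.0, -0.6, 1.3]
grip_width: 0.293
```

```bash
python3 -c "
from h import *
go(None,world=[.40,-.30,.42])"
```

```text
t1.62 tim [-304.2 -502.2  414.5] F timber [ 0.5 -0.6  1.2] q [ 1.17  0.23 -0.08  1.74 -0.22  1.13 -0.15] N 6.7 world d [0.133 0.205 0.109] rv [-0.006  0.304  0.013]
[-0.0008, 0.0434, 0.0018, 0.0283, -0.0238, -0.0096]
[-0.0008, 0.0434, 0.0018, 0.0286, -0.0238, -0.0084]
[-0.0008, 0.0434, 0.0018, 0.0289, -0.0238, -0.0072]
[-0.0008, 0.0434, 0.0018, 0.0292, -0.0239, -0.0059]
[-0.0008, 0.0434, 0.0018, 0.0294, -0.0239, -0.0047]
```

Call:
{"name": "jog_arm", "arguments": {"commands": [[0, 0.0434, 0.002, 0.0283, -0.0238, -0.0096, 0], [0, 0.0434, 0.002, 0.0286, -0.0238, -0.0084, 0], [0, 0.0434, 0.002, 0.0289, -0.0238, -0.0072, 0], [0, 0.0434, 0.002, 0.0292, -0.0239, -0.0059, 0], [0, 0.0434, 0.002, 0.0294, -0.0239, -0.0047, 0]]}}

```text
t: 2.03
tcp_pos: [0.362, -0.3585, 0.3889]
tool_rot: [-2.994, -0.354, -0.664]
contact_force: [0.6, -0.6, 0.5]
grip_width: -0.002
```

```bash
python3 -c "
from h import *
go((-.02,-.1,.26),n=10)"
```

```text
t2.03 tim [-156.2 -381.7  419.1] F timber [ 0.7 -0.7  0.2] q [ 1.1   0.01 -0.19  1.87 -0.44  1.12 -0.26] N 8.8 world d [ 0.128  0.32  -0.07 ] rv [-0.006  0.087  0.002]
[-0.0006, 0.0096, 0.0003, 0.0167, -0.0312, 0.0165]
[-0.0006, 0.0096, 0.0003, 0.0165, -0.0312, 0.0166]
[-0.0006, 0.0096, 0.0003, 0.0163, -0.0312, 0.0168]
[-0.0006, 0.0096, 0.0003, 0.0162, -0.0312, 0.0169]
[-0.0006, 0.0096, 0.0003, 0.016, -0.0312, 0.017]
[-0.0006, 0.0096, 0.0003, 0.0158, -0.0312, 0.0172]
[-0.0006, 0.0096, 0.0003, 0.0157, -0.0313, 0.0173]
[-0.0006, 0.0096, 0.0003, 0.0155, -0.0313, 0.0174]
[-0.0006, 0.0096, 0.0003, 0.0153, -0.0313, 0.0176]
```

Call:
{"name": "jog_arm", "arguments": {"commands": [[0, 0.0096, 0, 0.0167, -0.0312, 0.0165, 0], [0, 0.0096, 0, 0.0165, -0.0312, 0.0166, 0], [0, 0.0096, 0, 0.0163, -0.0312, 0.0168, 0], [0, 0.0096, 0, 0.0162, -0.0312, 0.0169, 0], [0, 0.0096, 0, 0.016, -0.0312, 0.017, 0]]}}

```text
t: 2.45
tcp_pos: [0.4321, -0.1806, 0.349]
tool_rot: [-2.973, -0.351, -0.733]
contact_force: [0.8, 0.3, 0.9]
grip_width: -0.003
```

Call:
{"name": "jog_arm", "arguments": {"commands": [[0, 0.0096, 0, 0.0158, -0.0312, 0.0172, 0], [0, 0.0096, 0, 0.0157, -0.0313, 0.0173, 0], [0, 0.0096, 0, 0.0155, -0.0313, 0.0174, 0], [0, 0.0096, 0, 0.0153, -0.0313, 0.0176, 0], [0, 0, 0, 0, 0, 0, 0]]}}

```text
t: 2.87
tcp_pos: [0.4884, -0.0324, 0.3175]
tool_rot: [-2.949, -0.364, -0.785]
contact_force: [0.7, 0.3, 0.0]
grip_width: 0.007
```

Run:
```python
from h import *
go((0,-.1,.2),n=10)
im=read_camera("wrist");m=camera_model("wrist");im=im.copy()
for q in((0,-.03,.179),(0,-.165,.137),(0,.105,.098),(0,-.03,.098),(0,.08,.06)):
    u=proj(m,T2W(p,q));print(q,u.round())
    if abs(u).max()<3000: cv2.drawMarker(im,tuple(int(v) for v in u),(255,0,0),0,12,1)
for n in("rod","catch_knob","carriage_top"): print(n,[(np.round(d["box"]),round(d["p"],2)) for d in recognise("wrist",n)[:2]])
cv2.imwrite("pics/w1.png",im[:,:,::-1])
```

```text
t2.87 tim [-20.5 -93.3 258.4] F timber [ 0.6  0.2 -0.3] q [ 0.82 -0.14 -0.69  2.18 -0.47  0.63 -0.89] N 1.6 world d [ 0.047  0.004 -0.04 ] rv [-0.012  0.003  0.011]
[-0.0058, 0.0014, 0.0055, 0.0103, 0.0038, 0.0291]
[-0.0058, 0.0014, 0.0055, 0.0102, 0.0036, 0.0292]
(0, -0.03, 0.179) [178. 183.]
(0, -0.165, 0.137) [365. 172.]
(0, 0.105, 0.098) [ 53. 159.]
(0, -0.03, 0.098) [204. 161.]
(0, 0.08, 0.06) [102. 153.]
rod [(array([191., 179.,  55.,  52.]), 0.91), (array([203., 151., 407.,  98.]), 0.67)]
catch_knob [(array([368., 168.,  57.,  52.]), 0.62)]
carriage_top [(array([221., 156., 120.,  90.]), 0.72), (array([192., 177.,  54.,  48.]), 0.48)]
```

View pics/w1.png

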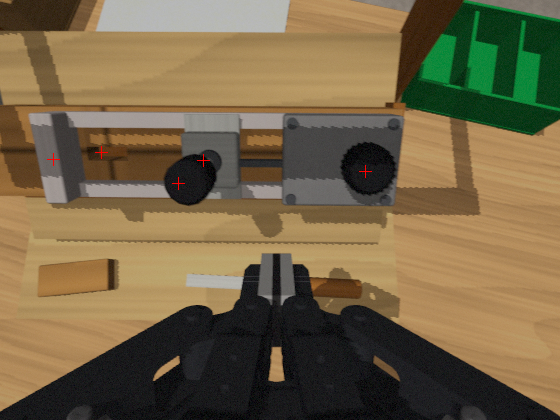

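```bash
python3 - <<'E'
from h import *
K=(0,-.165,.122);H=(0,-.03,.163)
M={c:camera_model(c) for c in("side","top","wrist")}
O=[("side",H,(274,231)),("top",H,(275.5,202.5)),("side",K,(281,213)),("top",K,(328,182)),
("wrist",(0,-.03,.179),(190,180)),("wrist",(0,-.165,.137),(369,168)),("wrist",(0,.105,.098),(64,155))]
f=lambda p:np.concatenate([proj(M[c],T2W(p,q))-u for c,q,u in O])
s=least_squares(f,p,loss='soft_l1');print(p,s.x,np.round(f(s.x).reshape(-1,2),1))
np.save("p.npy",s.x)
E
python3 -c "
from h import *
go((0,-.085,.2),n=10)"
```

```text
[0.61000756 0.09217807 0.23158039] [0.61558959 0.08147638 0.21916119] [[-0.6 -3.5]
 [ 4.  -1.3]
 [ 0.  -3.7]
 [ 4.3 -0.6]
 [-3.4 -1. ]
 [ 2.5  0.9]
 [-3.9  0.7]]
t3.07 tim [-23.7 -91.9 261.4] F timber [ 0.3  0.2 -0.1] q [ 0.82 -0.14 -0.67  2.18 -0.47  0.63 -0.89] N 1.7 world d [ 0.049  0.018 -0.041] rv [-0.011  0.002  0.012]
[-0.0057, 0.0011, 0.0059, 0.012, -0.0029, 0.0307]
[-0.0057, 0.0011, 0.0059, 0.0119, -0.0032, 0.0307]
```

```bash
python3 -c "
from h import *
go((0,-.085,.152),n=10)"
```

```text
t3.07 tim [-23.7 -91.9 261.4] F timber [ 0.3  0.2 -0.1] q [ 0.82 -0.14 -0.67  2.18 -0.47  0.63 -0.89] N 2.8 world d [ 0.072  0.023 -0.083] rv [-0.011  0.002  0.012]
[-0.0038, 0.0007, 0.004, 0.008, -0.0018, 0.0365]
[-0.0038, 0.0007, 0.004, 0.008, -0.0019, 0.0365]
[-0.0038, 0.0007, 0.004, 0.0079, -0.0021, 0.0365]
```

Call:
{"name": "jog_arm", "arguments": {"commands": [[-0.004, 0, 0.004, 0.008, -0.002, 0.03, 0], [-0.004, 0, 0.004, 0.008, -0.002, 0.03, 0], [-0.004, 0, 0.004, 0.008, -0.002, 0.03, 0], [0, 0, 0, 0, 0, 0.018, 0], [0, 0, 0, 0, 0, 0, 0]]}}

```text
t: 3.48
tcp_pos: [0.559, -0.0181, 0.2333]
tool_rot: [-2.964, -0.324, -0.783]
contact_force: [-0.7, 0.6, -0.2]
grip_width: -0.002
```

Run:
```python
from h import *
go((0,-.06,.152),n=10)
im=read_camera("wrist");m=camera_model("wrist");im=im.copy()
cv2.imwrite("pics/w2.png",im[:,:,::-1])
for q in((0,-.03,.179),(0,-.165,.137),(0,.105,.098),(0,-.03,.098),(0,.08,.06)): print(q,proj(m,T2W(p,q)).round())
s=r.sense();print("tcp",proj(m,s["tcp_pos"]))
```

```text
t3.48 tim [ -2.  -84.9 150.4] F timber [-0.6  0.7  0.1] q [ 0.71  0.15 -0.77  2.16  0.02  0.36 -1.4 ] N 0.6 world d [-0.005  0.024  0.002] rv [-0.003  0.007 -0.002]
[-0.0026, 0.0066, -0.002, 0.0019, -0.0249, -0.0015]
(0, -0.03, 0.179) [136. 304.]
(0, -0.165, 0.137) [436. 255.]
(0, 0.105, 0.098) [-33. 227.]
(0, -0.03, 0.098) [187. 226.]
(0, 0.08, 0.06) [ 47. 207.]
tcp [277.27511527 272.36399016]
```

View pics/w2.png

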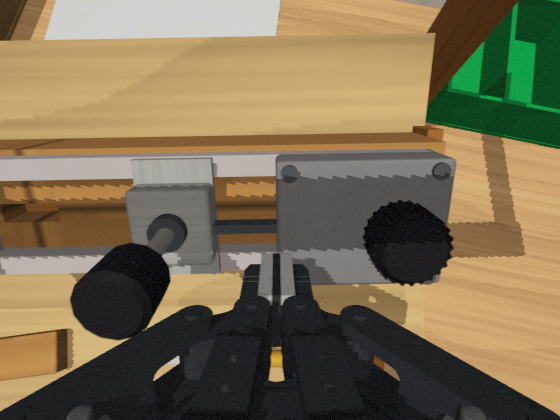

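```bash
python3 - <<'E'
from h import *
m0=camera_model("wrist");im=read_camera("wrist");m1=camera_model("wrist")
print(abs(m0["R"]-m1["R"]).max(),m0["t"]-m1["t"])
for n in("rod","catch_knob","carriage_top"): print(n,[(np.round(d["box"]),round(d["p"],2)) for d in recognise("wrist",n)[:1]])
K=(0,-.165,.122);H=(0,-.03,.163)
M={c:camera_model(c) for c in("side","top","wrist")}
O=[("side",H,(274,231)),("top",H,(275.5,202.5)),("side",K,(281,213)),("top",K,(328,182)),
("wrist",(0,-.03,.179),(111,303)),("wrist",(0,-.165,.137),(407,243)),("wrist",(0,-.03,.098),(167,232)),("wrist",(.025,-.055,.098),(212,186)),("wrist",(.025,-.005,.098),(130,187))]
f=lambda p:np.concatenate([proj(M[c],T2W(p,q))-u for c,q,u in O])
s=least_squares(f,p,loss='soft_l1');print(p,s.x,np.round(f(s.x).reshape(-1,2),1))
np.save("p.npy",s.x)
E
python3 -c "
from h import *
go((0,-.06,.152),n=10)"
```

```text
0.001918373095615461 [ 2.46646066e-04 -6.39381642e-04 -7.39858512e-05]
rod [(array([125., 281.,  98., 110.]), 0.7)]
catch_knob [(array([407., 242.,  88.,  87.]), 0.83)]
carriage_top [(array([174., 247., 200., 182.]), 0.92)]
[0.61558959 0.08147638 0.21916119] [0.61228234 0.09519178 0.25604829] [[-2.4 -0.9]
 [-0.8 -0.5]
 [-3.6 -1.6]
 [-1.2 -1.8]
 [ 0.3 -0.6]
 [ 1.8  2.1]
 [ 1.1 -4.8]
 [-7.4  0.8]
 [-9.2  2.8]]
t3.73 tim [ -2.3 -96.3 155.9] F timber [1.  0.4 0.4] q [ 0.71  0.14 -0.77  2.16  0.01  0.36 -1.4 ] N 0.9 world d [-0.005  0.036 -0.002] rv [ 0.02   0.001 -0.032]
[0.0205, 0.0011, -0.032, 0.0012, -0.0364, 0.0031]
```

```bash
python3 - <<'E'
from h import *
K=(0,-.165,.122);H=(0,-.03,.163)
M={c:camera_model(c) for c in("side","top","wrist")}
O=[("side",H,(274,231)),("top",H,(275.5,202.5)),("side",K,(281,213)),("top",K,(328,182)),
("wrist",(0,-.03,.179),(111,303)),("wrist",(0,-.165,.137),(407,243)),("wrist",(0,-.03,.098),(167,232))]
f=lambda a:np.concatenate([proj(M[c],T2W([*a,.237],q))-u for c,q,u in O])
s=least_squares(f,p[:2],loss='soft_l1');print(s.x,np.round(f(s.x).reshape(-1,2),1))
np.save("p.npy",[*s.x,.237])
E
python3 -c "
from h import *
go((0,-.06,.155),n=10)"
```

```text
[0.61273564 0.09445104] [[-2.3 -0.7]
 [-1.1 -0.3]
 [-2.5 -1.3]
 [-1.  -0.6]
 [-2.   0.3]
 [ 1.5  7.8]
 [ 0.9 -4.3]]
t3.73 tim [ -1.  -97.  155.1] F timber [1.  0.4 0.4] q [ 0.71  0.14 -0.77  2.16  0.01  0.36 -1.4 ] N 0.9 world d [-0.008  0.036  0.   ] rv [ 0.011  0.001 -0.016]
[0.0109, 0.0011, -0.0155, 0.0004, -0.037, -0.0003]
```

Call:
{"name": "jog_arm", "arguments": {"commands": [[0.01, 0, -0.015, 0, -0.02, 0, 0], [0, 0, 0, 0, -0.006, 0, 0], [0, 0, 0, 0, -0.004, 0, 0], [0, 0, 0, 0, -0.004, 0, 0], [0, 0, 0, 0, -0.004, 0, 0]]}}

```text
t: 4.15
tcp_pos: [0.5508, 0.0193, 0.2372]
tool_rot: [-2.957, -0.352, -0.79]
contact_force: [0.7, -1.7, 1.1]
grip_width: -0.001
```

Call:
{"name": "jog_arm", "arguments": {"commands": [[0, 0, 0, 0, -0.004, 0, 0], [0, 0, 0, 0, -0.004, 0, 0], [0, 0, 0, 0, -0.002, 0, 0], [0, 0, 0, 0, 0, 0, 0]]}}

```text
t: 4.48
tcp_pos: [0.5483, 0.0303, 0.2367]
tool_rot: [-2.955, -0.354, -0.788]
contact_force: [-0.4, -0.4, 0.2]
grip_width: -0.002
```

```bash
python3 -c "
from h import *
go((0,.05,.155),n=10)"
```

```text
t4.48 tim [ -0.9 -47.2 153.8] F timber [-0.3 -0.3  0.4] q [ 0.6   0.11 -0.77  2.19  0.08  0.35 -1.54] N 2.4 world d [-0.023  0.095  0.002] rv [-0.002  0.002  0.001]
[-0.0006, 0.0007, 0.0003, 0.0003, -0.0324, -0.0003]
[-0.0006, 0.0007, 0.0003, 0.0003, -0.0324, -0.0004]
[-0.0006, 0.0007, 0.0003, 0.0003, -0.0324, -0.0004]
```

Call:
{"name": "jog_arm", "arguments": {"commands": [[0, 0, 0, 0, -0.003, 0, 0], [0, 0, 0, 0, -0.003, 0, 0], [0, 0, 0, 0, -0.003, 0, 0]]}}

```text
t: 4.73
tcp_pos: [0.5462, 0.0385, 0.2366]
tool_rot: [-2.956, -0.352, -0.788]
contact_force: [1.1, -2.2, 0.7]
grip_width: -0.002
```

Call:
{"name": "jog_arm", "arguments": {"commands": [[0, 0, 0, 0, -0.003, 0, 0], [0, 0, 0, 0, -0.003, 0, 0], [0, 0, 0, 0, -0.003, 0, 0]]}}

```text
t: 4.98
tcp_pos: [0.544, 0.0475, 0.2366]
tool_rot: [-2.956, -0.353, -0.788]
contact_force: [1.7, -2.0, -0.1]
grip_width: -0.004
```

Run:
```python
from h import *
go((0,.05,.155),n=1)
m=camera_model("wrist");im=read_camera("wrist")
cv2.imwrite("pics/w3.png",im[:,:,::-1])
for n in("rod","catch_knob"): print(n,[(np.round(d["box"]),round(d["p"],2)) for d in recognise("wrist",n)[:1]])
for q in((0,-.03,.179),(0,-.165,.137)): print(q,proj(m,T2W(p,q)).round())
```

```text
t4.98 tim [ -1.1 -29.5 153.8] F timber [ 1.  -2.4 -0.7] q [ 0.56  0.1  -0.76  2.2   0.12  0.35 -1.63] N 2.0 world d [-0.018  0.077  0.002] rv [-0.001  0.002  0.   ]
[-0.0007, 0.0011, 0.0002, 0.0006, -0.0397, -0.0006]
rod [(array([205., 272.,  87.,  87.]), 0.59)]
catch_knob [(array([518., 250.,  84.,  81.]), 0.97)]
(0, -0.03, 0.179) [279. 302.]
(0, -0.165, 0.137) [543. 254.]
```

View pics/w3.png

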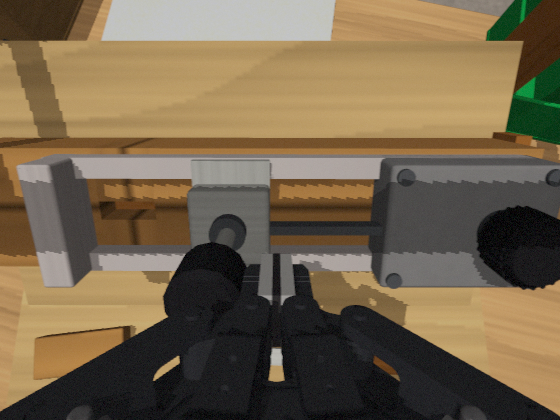

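Call:
{"name": "jog_arm", "arguments": {"commands": [[0, 0, 0, 0, -0.006, 0, 0], [0, 0, 0, 0, -0.008, 0, 0], [0, 0, 0, 0, -0.008, 0, 0], [0, 0, 0, 0, -0.008, 0, 0], [0, 0, 0, 0, -0.006, 0, 0]]}}

```text
t: 5.55
tcp_pos: [0.5353, 0.0824, 0.2365]
tool_rot: [-2.956, -0.353, -0.788]
contact_force: [1.6, -1.3, -0.3]
grip_width: 0.002
```

Call:
{"name": "jog_arm", "arguments": {"commands": [[0, 0, 0, 0, -0.004, 0, 0], [0, 0, 0, 0, -0.004, 0, 0], [0, 0, 0, 0, -0.004, 0, 0], [0, 0, 0, 0, -0.004, 0, 0], [0, 0, 0, 0, -0.003, 0, 0]]}}

```text
t: 5.97
tcp_pos: [0.5308, 0.1008, 0.2365]
tool_rot: [-2.956, -0.353, -0.788]
contact_force: [1.3, -1.0, -1.5]
grip_width: -0.005
```

```bash
python3 -c "
from h import *
go((0,.05,.155),n=1)"
```

```text
t5.97 tim [ -1.4  25.4 153.8] F timber [ 0.2 -1.3 -1.8] q [ 0.4   0.08 -0.75  2.21  0.29  0.36 -1.91] N 0.6 world d [-0.005  0.024  0.002] rv [-0.001  0.003  0.   ]
[-0.0013, 0.0027, 0.0003, 0.0014, -0.0246, -0.0011]
```

Call:
{"name": "jog_arm", "arguments": {"commands": [[0, 0, 0, 0, -0.003, 0, 0], [0, 0, 0, 0, -0.003, 0, 0], [0, 0, 0, 0, -0.003, 0, 0], [0, 0, 0, 0, -0.003, 0, 0]]}}

```text
t: 6.3
tcp_pos: [0.5281, 0.1125, 0.2366]
tool_rot: [-2.956, -0.353, -0.788]
contact_force: [1.2, -2.0, -0.8]
grip_width: 0.002
```

Call:
{"name": "jog_arm", "arguments": {"commands": [[0, 0, 0, 0, -0.002, 0, 0], [0, 0, 0, 0, -0.002, 0, 0], [0, 0, 0, 0, -0.002, 0, 0], [0, 0, 0, 0, -0.002, 0, 0]]}}

```text
t: 6.63
tcp_pos: [0.5263, 0.1202, 0.2366]
tool_rot: [-2.956, -0.353, -0.788]
contact_force: [0.6, -1.3, -0.9]
grip_width: 0.0
```

Run:
```python
from h import *
go((0,.05,.155),n=1)
m=camera_model("wrist");im=read_camera("wrist")
cv2.imwrite("pics/w4.png",im[:,:,::-1])
```

```text
t6.63 tim [ -1.3  45.3 153.9] F timber [-0.2 -1.4 -0.9] q [ 0.35  0.08 -0.75  2.22  0.35  0.37 -2.01] N 0.1 world d [-0.001  0.005  0.002] rv [-0.001  0.002  0.   ]
[-0.0013, 0.0025, 0.0003, 0.0013, -0.0047, -0.0011]
```

View pics/w4.png

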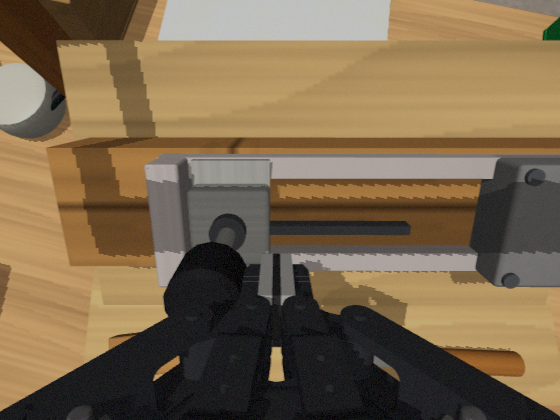

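Call:
{"name": "jog_arm", "arguments": {"commands": [[0, 0, 0, 0, -0.0015, 0, 0], [0, 0, 0, 0, -0.0015, 0, 0], [0, 0, 0, 0, 0, 0, 0]]}}

```text
t: 6.93
tcp_pos: [0.5256, 0.1231, 0.2367]
tool_rot: [-2.956, -0.353, -0.788]
contact_force: [0.4, -1.7, -0.8]
grip_width: 0.003
```

Call:
{"name": "jog_arm", "arguments": {"commands": [[0, 0, 0, 0, -0.0015, 0, 0], [0, 0, 0, 0, -0.0015, 0, 0], [0, 0, 0, 0, 0, 0, 0]]}}

```text
t: 7.18
tcp_pos: [0.5253, 0.1237, 0.2367]
tool_rot: [-2.959, -0.349, -0.788]
contact_force: [1.2, -7.8, 0.5]
grip_width: -0.001
```

Call:
{"name": "jog_arm", "arguments": {"commands": [[0, 0, 0, 0, 0.006, 0, 0], [0, 0, 0, 0, 0.006, -0.01, 0], [0, 0, 0, 0, 0, -0.035, 0], [0, 0, 0, 0, 0, -0.01, 0], [0, 0, 0, 0, 0, 0, 0]]}}

```text
t: 7.6
tcp_pos: [0.5048, 0.1081, 0.2826]
tool_rot: [-2.956, -0.351, -0.796]
contact_force: [0.1, 0.5, 0.1]
grip_width: 0.004
```

Run:
```python
from h import *
go((0,.08,.2),n=3)
m=camera_model("wrist");im=read_camera("wrist")
cv2.imwrite("pics/w5.png",im[:,:,::-1])
print([(np.round(d["box"]),round(d["p"],2)) for d in recognise("wrist","rod")[:1]])
for q in((0,.08,.179),(0,.08,.147)): print(q,proj(m,T2W(p,q)).round())
```

```text
t7.60 tim [  1.2  38.6 205.5] F timber [ 0.3  0.5 -0.1] q [ 0.46 -0.05 -0.78  2.2   0.02  0.45 -1.69] N 1.0 world d [-0.008  0.041 -0.005] rv [ 0.002 -0.002  0.   ]
[0.0008, -0.0011, 0.0, -0.0006, -0.0207, 0.0027]
[0.0008, -0.0011, 0.0, -0.0006, -0.0207, 0.0028]
[(array([209., 240.,  60.,  71.]), 0.63)]
(0, 0.08, 0.179) [200. 250.]
(0, 0.08, 0.147) [211. 228.]
```

View pics/w5.png

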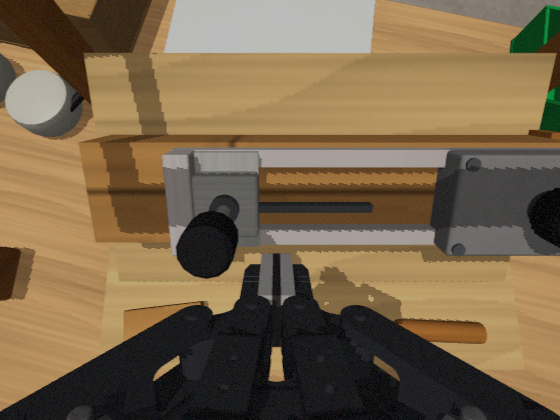

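Call:
{"name": "jog_arm", "arguments": {"commands": [[0, 0, 0, -0.0006, -0.02, 0, 0], [0, 0, 0, -0.0006, -0.02, 0, 0], [0, 0, 0, 0, 0, 0.01, 0], [0, 0, 0, 0, 0, 0, 0]]}}

```text
t: 8.03
tcp_pos: [0.4978, 0.1489, 0.2688]
tool_rot: [-2.956, -0.356, -0.784]
contact_force: [-0.7, -0.0, -1.0]
grip_width: 0.0
```

Run:
```python
from h import *
go((0,.079,.18),n=3)
m=camera_model("wrist");im=read_camera("wrist")
cv2.imwrite("pics/w6.png",im[:,:,::-1])
```

```text
t8.03 tim [ -3.2  79.9 192.2] F timber [-1.1  0.1 -0.5] q [ 0.43 -0.02 -0.88  2.21  0.21  0.45 -1.95] N 0.3 world d [ 0.009  0.001 -0.009] rv [-0.003  0.005  0.002]
[-0.0025, 0.0048, 0.0019, 0.0033, 0.0009, 0.0121]
```

View pics/w6.png

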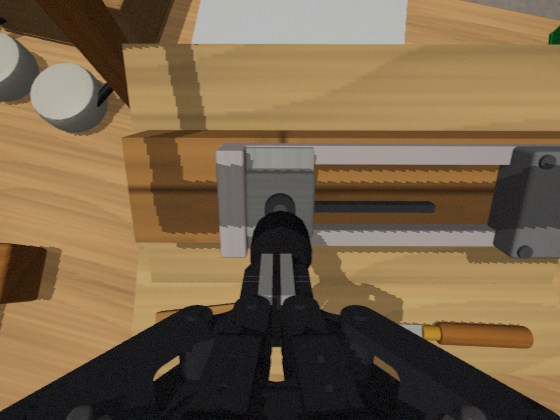

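Call:
{"name": "jog_arm", "arguments": {"commands": [[0, 0.005, 0.002, 0.003, 0, 0.004, 0], [0, 0, 0, 0, 0, 0.004, 0], [0, 0, 0, 0, 0, 0.003, 0], [0, 0, 0, 0, 0, 0.003, 0], [0, 0, 0, 0, 0, 0.003, 0]]}}

```text
t: 8.5
tcp_pos: [0.5092, 0.1496, 0.2569]
tool_rot: [-2.955, -0.347, -0.794]
contact_force: [-1.8, -1.5, 1.9]
grip_width: 0.0
```

```bash
python3 -c "
from h import *
go((0,.08,.15),n=1)"
```

```text
t8.50 tim [  0.5  77.9 176.3] F timber [-0.9 -1.   2.7] q [ 0.42  0.03 -0.88  2.21  0.34  0.42 -2.07] N 0.7 world d [ 0.012  0.005 -0.023] rv [ 0.    -0.002 -0.003]
[0.0005, -0.0015, -0.0028, -0.0005, -0.0021, 0.0263]
```

Call:
{"name": "jog_arm", "arguments": {"commands": [[0, 0, 0, 0, 0, 0.002, 0], [0, 0, 0, 0, 0, 0.002, 0], [0, 0, 0, 0, 0, 0.002, 0], [0, 0, 0, 0, 0, 0.002, 0]]}}

```text
t: 8.83
tcp_pos: [0.5131, 0.1508, 0.2502]
tool_rot: [-2.955, -0.348, -0.795]
contact_force: [-1.5, -1.7, 1.1]
grip_width: -0.0
```

```bash
python3 -c "
from h import *
go((0,.08,.15),n=1)"
```

```text
t8.83 tim [  0.7  78.1 168.5] F timber [-1.1 -1.3  1.9] q [ 0.4   0.06 -0.88  2.21  0.4   0.41 -2.13] N 0.5 world d [ 0.008  0.004 -0.016] rv [ 0.    -0.002 -0.002]
[0.0005, -0.0021, -0.0025, -0.0007, -0.0019, 0.0185]
```

Call:
{"name": "jog_arm", "arguments": {"commands": [[0, 0, 0, 0, 0, 0.0015, 0], [0, 0, 0, 0, 0, 0.0015, 0], [0, 0, 0, 0, 0, 0.0015, 0]]}}

```text
t: 9.08
tcp_pos: [0.5153, 0.1515, 0.2464]
tool_rot: [-2.955, -0.348, -0.795]
contact_force: [-0.8, -1.4, 1.3]
grip_width: -0.001
```

Call:
{"name": "jog_arm", "arguments": {"commands": [[0, 0, 0, 0, 0, 0.0015, 0], [0, 0, 0, 0, 0, 0.0015, 0]]}}

```text
t: 9.25
tcp_pos: [0.5168, 0.1519, 0.2439]
tool_rot: [-2.955, -0.348, -0.795]
contact_force: [-2.1, -1.5, 2.1]
grip_width: 0.003
```

Call:
{"name": "jog_arm", "arguments": {"commands": [[0, 0, 0, 0, 0, 0.0015, 0], [0, 0, 0, 0, 0, 0.0015, 0]]}}

```text
t: 9.42
tcp_pos: [0.5182, 0.1522, 0.2412]
tool_rot: [-2.955, -0.348, -0.795]
contact_force: [-1.8, -1.3, -0.0]
grip_width: -0.003
```

```bash
python3 -c "
from h import *
go((0,.08,.15),n=1)"
```

```text
t9.42 tim [  0.8  78.3 158. ] F timber [-1.8 -0.9  1. ] q [ 0.38  0.08 -0.86  2.21  0.47  0.4  -2.2 ] N 0.2 world d [ 0.003  0.002 -0.007] rv [ 0.    -0.002 -0.002]
[0.0002, -0.0023, -0.0024, -0.0008, -0.0017, 0.008]
```

Call:
{"name": "jog_arm", "arguments": {"commands": [[0, 0, 0, 0, 0, 0.0015, 0], [0, 0, 0, 0, 0, 0.0015, 0]]}}

```text
t: 9.58
tcp_pos: [0.5197, 0.1526, 0.2386]
tool_rot: [-2.955, -0.348, -0.795]
contact_force: [-1.5, -1.2, 1.3]
grip_width: -0.002
```

Call:
{"name": "jog_arm", "arguments": {"commands": [[0, 0, 0, 0, 0, 0.0015, 0], [0, 0, 0, 0, 0, 0.0015, 0]]}}

```text
t: 9.75
tcp_pos: [0.5212, 0.1529, 0.2361]
tool_rot: [-2.955, -0.348, -0.795]
contact_force: [-3.7, -3.2, 4.0]
grip_width: -0.001
```

Call:
{"name": "jog_arm", "arguments": {"commands": [[0, 0, 0, 0, 0, 0.0015, 0], [0, 0, 0, 0, 0, 0.0015, 0]]}}

```text
t: 9.92
tcp_pos: [0.5226, 0.1533, 0.2336]
tool_rot: [-2.955, -0.348, -0.795]
contact_force: [-5.2, -3.0, 6.0]
grip_width: 0.005
```

```bash
python3 -c "
from h import *
go((0,.08,.15),n=1)"
```

```text
t9.92 tim [  0.9  78.3 149.1] F timber [-2.  -1.7  8.1] q [ 0.35  0.11 -0.85  2.21  0.54  0.39 -2.26] N 0.1 world d [-0.002  0.001  0.   ] rv [ 0.    -0.002 -0.002]
[0.0003, -0.0024, -0.0023, -0.0009, -0.0017, -0.0009]
```

Call:
{"name": "jog_arm", "arguments": {"commands": [[0, 0, 0, 0, 0, -0.002, 0], [0, 0, 0, 0, 0, -0.004, 0], [0, 0, 0, 0, 0, -0.01, 0], [0, 0, 0, 0, 0, -0.03, 0], [0, 0, 0, 0, 0, -0.03, 0]]}}

```text
t: 10.33
tcp_pos: [0.4889, 0.1453, 0.2921]
tool_rot: [-2.954, -0.349, -0.791]
contact_force: [0.5, -0.6, -0.2]
grip_width: -0.001
```

Call:
{"name": "jog_arm", "arguments": {"commands": [[0, 0, 0, -0.02, 0.0, -0.02, 0], [0, 0, 0, -0.03, 0.02, -0.01, 0], [0, 0, 0, -0.02, 0.02, 0, 0], [0, 0, 0, 0, 0, 0, 0]]}}

```text
t: 10.67
tcp_pos: [0.422, 0.0838, 0.2811]
tool_rot: [-2.961, -0.341, -0.792]
contact_force: [-0.8, -0.6, 0.0]
grip_width: 0.002
```

Run:
```python
from h import *
go((0,.08,.15),n=0)
m=camera_model("wrist");im=read_camera("wrist")
sd=read_camera("side");sd=cv2.resize(sd[150:350,160:420],None,fx=2.1,fy=2.1)[:420]
cv2.imwrite("pics/w7.png",cv2.resize(np.hstack([im,sd]),(800,304) )[:,:,::-1])
f=210/np.tan(np.radians(m["fovy"]/2))
for z in(.179,.179-.027): print(z,proj(m,T2W(p,(0,.08,z))).round(),"side",proj(camera_model("side"),T2W(p,(0,.08,z))).round())
for n in("rod",): print([(np.round(d["box"]),round(d["p"],2)) for d in recognise("wrist",n)[:2]])
```

```text
t10.67 tim [-74.2  34.4 247.3] F timber [-0.8 -0.4  0.5] q [ 0.38 -0.26 -0.63  2.35 -0.27  0.49 -1.41] N 3.3 world d [ 0.099  0.071 -0.047] rv [ 0.006  0.001 -0.006]
0.179 [198. 103.] side [261. 255.]
0.152 [206. 102.] side [254. 263.]
[(array([215., 103.,  49.,  46.]), 0.91)]
```

View pics/w7.png

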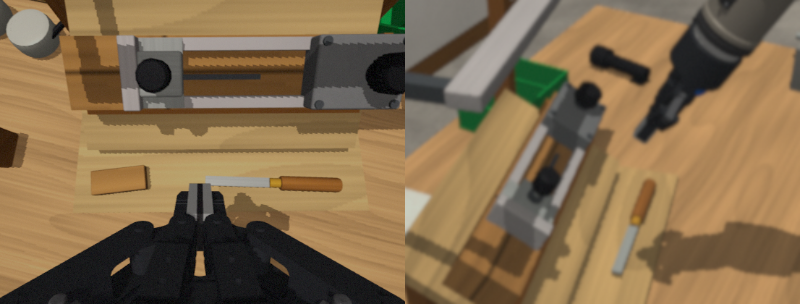

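```bash
python3 -c "
from bench import *
print(sign_off())"
```

```text
the job is handed in; nothing more can be done
None
```

The mortise has been measured and the job is handed in, with no sign of a problem in my last checks.

- **Carriage:** the catch was not holding it, so I left the knob alone. I pushed the carriage by the rod's head at about 2 N until the force rose to about 8 N at the end stop.
- **Rod:** I pushed it down with the shut fingers against its normal friction. After roughly 25 mm of travel (estimated from the arm's position) the force rose over the last few millimetres to about 8 N. That is bottom contact with the sprung foot partly compressed, short of solid.
- **Final state:** I backed off along the rod's axis and moved clear at 10.7 s. The last pictures show the carriage at the stop, the head lowered, and the chisel and offcut still lying on the ledge. The arm was touching nothing and its force reading was within noise.

**Disagreements:** the first wrist-camera fit, taken while the arm was still settling, was about 10 mm off from the later views. I refitted it with the arm at rest, and the contact positions then agreed to within about 3 mm. Force readings carried about 1 N of noise, so the exact moment of touch is only known to a millimetre or two.

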